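# Dock the specimen dishes in order

## Task

Slide the three lidded specimen dishes along the bench into the docks bearing the same number of dots, in counting order: the one-dot (pink) dish first, then the two-dot (yellow), then the three-dot (blue). Push each one fully home, so that the dock's sprung orange clip snaps shut behind its edge. Keep the dishes flat on the bench all the time, and leave the jar and the other things lying about where they are.

Things in the scene. Friction and masses are not known exactly. Their poses are not given: they have to be found in the camera images.
- dish1: lidded round specimen dish with a pink lid that carries one dot (black) in the middle; a plain flat cylinder 90 mm in diameter and 18 mm high, about 100 g, too wide to grasp from above; loose, lying flat on the bench. Origin: centre of its underside; z up.
- dish2: lidded round specimen dish with a yellow lid that carries two dots (black) in the middle; a plain flat cylinder 90 mm in diameter and 18 mm high, about 100 g, too wide to grasp from above; loose, lying flat on the bench. Origin: centre of its underside; z up.
- dish3: lidded round specimen dish with a blue lid that carries three dots (black) in the middle; a plain flat cylinder 90 mm in diameter and 18 mm high, about 100 g, too wide to grasp from above; loose, lying flat on the bench. Origin: centre of its underside; z up.
- dock1: fixed white dock, one dot (white, on the black 50 x 36 x 14 mm block behind it). Half-round wall 12 mm high, inner radius 46 mm, on the bare bench, open in front. Origin: seat centre at bench level, where a home dish's centre is. x: level, the way in; z up. Wall starts at x -12 mm; on the -y side it flares to y -57 at x -45. Docks stand side by side, 115 mm apart, in any order.
- clip1 (a joint): sprung orange clip of the one dot dock, on an upright pivot at (20, 56) mm in the dock's frame; its round nose (8 mm wide, 2 to 18 mm high) rests at (-32, 38) mm, just in front of a home dish's edge. 0 rad: shut; grows as an entering dish pushes the nose outwards (about 0.2 rad, 1 to 3 N); it then snaps back behind the dish.
- dock2: fixed white dock, two dots (white, on the black 50 x 36 x 14 mm block behind it). Half-round wall 12 mm high, inner radius 46 mm, on the bare bench, open in front. Origin: seat centre at bench level, where a home dish's centre is. x: level, the way in; z up. Wall starts at x -12 mm; on the -y side it flares to y -57 at x -45. Docks stand side by side, 115 mm apart, in any order.
- clip2 (a joint): sprung orange clip of the two dots dock, on an upright pivot at (20, 56) mm in the dock's frame; its round nose (8 mm wide, 2 to 18 mm high) rests at (-32, 38) mm, just in front of a home dish's edge. 0 rad: shut; grows as an entering dish pushes the nose outwards (about 0.2 rad, 1 to 3 N); it then snaps back behind the dish.
- dock3: fixed white dock, three dots (white, on the black 50 x 36 x 14 mm block behind it). Half-round wall 12 mm high, inner radius 46 mm, on the bare bench, open in front. Origin: seat centre at bench level, where a home dish's centre is. x: level, the way in; z up. Wall starts at x -12 mm; on the -y side it flares to y -57 at x -45. Docks stand side by side, 115 mm apart, in any order.
- clip3 (a joint): sprung orange clip of the three dots dock, on an upright pivot at (20, 56) mm in the dock's frame; its round nose (8 mm wide, 2 to 18 mm high) rests at (-32, 38) mm, just in front of a home dish's edge. 0 rad: shut; grows as an entering dish pushes the nose outwards (about 0.2 rad, 1 to 3 N); it then snaps back behind the dish.
- jar: bystander: amber glass jar with a black lid, 48 mm across, 58 mm high, standing on the bench between the dishes and the docks. Origin: centre of its underside.
- pot: bystander: small white specimen pot with a red lid, 44 mm across, 55 mm high. Origin: centre of its underside.
- cassettes: bystander: stack of three pink tissue cassettes, 40 x 28 x 24 mm. Origin: centre of its underside.
- forceps: bystander: steel forceps lying flat, 130 mm long in x, 20 mm wide, 8 mm high. Origin: under its middle, at bench level.
- slidebox: bystander: blue slide box, 85 x 100 x 32 mm. Origin: centre of its underside.
- brush: bystander: small brush lying along its x axis, 120 mm long. Origin at bench level.
Mind the look-alikes: they are no part of the job. There is more than one size of the dish2; the job needs the larger. There is more than one size of the dish3; the one meant has the size given above.

How it is judged:
By the outcome, as a careful person would: the job done as asked, in the order asked, and still so for the second after the job is handed in, with the robot touching nothing.
It also fails if it takes over 72 s, if anything falls off the work surface, if the arm or the gripper's body presses on something with over 40 N, if the wrist force passes 120 N, or if a joint passes its speed limit or range.

## Robot

A 6-joint arm with a two-finger parallel gripper is mounted at the origin on the work surface. World frame = base frame: x ahead of the robot, y to its left, z up, the work surface at z = 0. Lengths are in m, angles in degrees, forces in N, time in s.
With the tool pointing down it reaches from about 0.375 to 0.9 m from the base axis. Payload 3.1 kg.
Tool frame: the origin (TCP) lies at the very end of the fingers, on their centre line; the grasp point (between the pads) lies 19 mm behind it (grip_point_offset is the distance from the TCP to the grasp point, in m); y points along the fingers, x is the direction in which the jaws open and shut, and the axes are right-handed (so a half turn about y gives the same grasp; the last joint's range is limited). The gripper opens to 87 mm and grips with 3 to 60 N. Pads are 19 mm wide; open, the fingers measure 117 mm over their backs; the gripper's body (75 mm by 190 mm) begins 51 mm behind the grasp point.
Start: joints at [59.158, 30.224, 82.088, -0, 67.689, -10.227], TCP at [0.22, 0.585, 0.223] pointing down, gripper open.
Joint ranges: [-176.69, 176.69], [-43.24, 126.21], [12.49, 139.97], [-82, 262], [0, 151.66], [-163.58, 163.58]. Speed limits (degrees/s): [159.86, 159.86, 180, 180, 180, 180].

## Interface

Orientations are given as a 3x3 rotation matrix whose columns are the frame's x, y, z axes.
In Python, from rig import * gives the robot as it stands.
- The arm moves only by the tool send_rows, never from a script. Its argument "moves" is text: rows parted by semicolons, each of 5 numbers parted by spaces: the finger opening in mm, from 0 to 87, then the shift along the tool's x, y, z in mm, then the turn about the tool's y in degrees. In form: fingers dx dy dz yaw; .... A call has 1 to 20 rows; each row shifts and turns the commanded pose from where the row before left it, along the tool's axes as they then stand; what a row does not reach is not made up. A row lasts 1/12 s, in which the tool goes at most 41.7 mm and 7.16 degrees, less where a joint would pass 70% of its speed; a pose out of reach is approached as far as the arm can. A call is refused whole if a number of a shift passes 41.7 or a number of a turn 7.16, either way. A call with a gripper value outside its range is refused whole. The fingers move at their own pace and stop on an object; the grip force is fixed at half the most. Time passes only in rows, so rows that do not move let the fingers close. It gives the time, the measured TCP pose, the force and the opening at its end, in the units of the state.
- read_state(): the state, without advancing time (a new reading comes with each control period).
- capture(name): name is "scene" or "top" or "wrist"; returns a dict with "image" (480x640x3 uint8, blue, green, red), "z_map" (480x640 float32, m along the optical axis (not along the pixel's ray), 0 where there is no reading), "mtx" (3x3 intrinsics, pixels), "origin" and "rotation" of the camera in the world; the wrist camera has in their place "tool_from_camera" (4x4, takes a point from camera to tool coordinates, whose origin is the TCP and whose axes are the tool frame's). Camera axes: x right, y up, looking along -z (the intrinsics and any distortion apply to the point x, -y, -z); pixel columns grow to the right and rows downward; lengths in m; the calibration is good to about 2 mm. A picture is of the moment at which its call begins: read the wrist's pose just before it.
- hand_in(): hands the job in, once; it reports no verdict.
Trained networks look in a picture, given as the dict that the camera call returned (one of the last four; its "shot" number tells which), for a name from the list of things; names that differ only in an ending like _2 or _b are one class to them, and where a whole thing is asked for, a point or a joint stands for the part that bears it (a point fixed in the world has none). Each returns a list of dicts, best first, with "p" (0 to 1); they miss things now and then, are a little off and sometimes report something else, mostly with a low value. They report only what shows in the picture. A call takes as long as a camera call. They do not tell look-alikes from the thing itself.
- search_frame(picture, name): "bbox" ([left, top, right, bottom] in pixels, round what is visible of it).
- masks_of(picture, name): "region" (480x640 bool, what is visible of it) and "bbox" ([left, top, right, bottom] in pixels, round what is visible of it).
- mark_of(picture, name): "pixel" ([row, column] in pixels: a listed point, or the origin of a listed thing).
The state is a dict: "time_s": time; "joint_positions": joint angles; "qvel": joint speeds; "tau": joint torques, N m; "position": TCP position; "tcp_rot": TCP orientation; "force": force on the tool from outside, world axes, zero at the start; "moment": the same for the moment, N m; "opening": opening from 0.0 (shut) to 1.0 (fully open).
Only numpy, scipy, OpenCV 4.12 (cv2) and the standard library are available. Lean on these libraries where they do the work, as an engineer would, in place of code of your own. Each camera call takes 0.05 s, during which the arm holds its last target. There are 200 camera calls.

## Working session

There is one attempt and no reset: what is moved stays moved. The work goes in short steps, Python scripts to look and compute and a tool call to move; the robot and the scene stay as the last step left them, time stands still between calls to the robot, and variables do not carry over. Pictures are saved under pics/ and viewed, about 8 in all and at most 12, crops included, and the job is handed in when it is done.

Besides the shell and the picture viewer there is one more tool, called after ">>>" in YAML: its name, and indented under it one key for each argument. send_rows: Moves the arm, as the interface text tells. Its arguments: {"type":"object","properties":{"moves":{"type":"string"}},"required":["moves"]}

```bash
ls; mkdir -p pics
cat > h.py <<'E'
from rig import *
import numpy as np, cv2
def px2w(p,r,c,z=None):
    K=p["mtx"]; d=p["z_map"][int(r),int(c)]
    v=np.array([(c-K[0,2])/K[0,0],-(r-K[1,2])/K[1,1],-1.0])
    R=np.array(p["rotation"]);o=np.array(p["origin"])
    if z is None: return o+R@(v*d)
    w=R@v; return o+w*((z-o[2])/w[2])
E
python3 - <<'E'
from h import *
s=read_state(); print(s["time_s"],s["position"],s["tcp_rot"],s["force"],s["opening"])
for n in ("top","scene"):
    p=capture(n); cv2.imwrite(f"pics/{n}0.png",p["image"]); print(n,p["origin"],np.round(p["rotation"],3).tolist(),p["mtx"].tolist(),p.keys())
    if n=="top":
        np.save("top0.npy",p,allow_pickle=True)
        for nm in ("dish1","dish2","dish3","dock1","dock2","dock3","clip1","jar","pot"):
            for d in mark_of(p,nm)[:4]: print(nm,round(d["p"],2),np.round(d["pixel"]),np.round(px2w(p,*d["pixel"],z=0.0),3))
E
```

```text
pics
0.0 [0.21966151 0.58435183 0.22160159] [[ 3.52076863e-01 -1.05066282e-03 -9.35970501e-01]
 [ 9.35968761e-01 -1.83602799e-03  3.52078269e-01]
 [-2.08838359e-03 -9.99997763e-01  3.36964598e-04]] [ 0.16911431 -0.32838806 -0.25079672] 0.9979254300734963
top [ 0.45853015 -0.12038315  1.13625948] [[-0.001, 0.996, -0.086], [-1.0, -0.002, -0.013], [-0.013, 0.086, 0.996]] [[532.7888622868375, 0.0, 319.35980866778], [0.0, 532.7888622868375, 246.29737115727684], [0.0, 0.0, 1.0]] dict_keys(['image', 'z_map', 'mtx', 'origin', 'rotation', 'shot'])
dish1 0.74 [177. 425.] [ 0.706 -0.334  0.   ]
dish1 0.69 [244. 374.] [ 0.562 -0.223  0.   ]
dish1 0.69 [190. 367.] [ 0.679 -0.209  0.   ]
dish1 0.68 [301. 380.] [ 0.44  -0.235  0.   ]
dish2 0.74 [177. 425.] [ 0.706 -0.334  0.   ]
dish2 0.69 [244. 374.] [ 0.562 -0.223  0.   ]
dish2 0.69 [190. 367.] [ 0.679 -0.209  0.   ]
dish2 0.68 [301. 380.] [ 0.44  -0.235  0.   ]
dish3 0.74 [177. 425.] [ 0.706 -0.334  0.   ]
dish3 0.69 [244. 374.] [ 0.562 -0.223  0.   ]
dish3 0.69 [190. 367.] [ 0.679 -0.209  0.   ]
dish3 0.68 [301. 380.] [ 0.44  -0.235  0.   ]
dock1 0.31 [145. 310.] [ 0.779 -0.085  0.   ]
dock2 0.31 [145. 310.] [ 0.779 -0.085  0.   ]
dock3 0.31 [145. 310.] [ 0.779 -0.085  0.   ]Traceback (most recent call last):
  File "<stdin>", line 8, in <module>
ValueError: it knows: brush, cassettes, dish, dock, forceps, jar, pot, slidebox
```

View pics/top0.png

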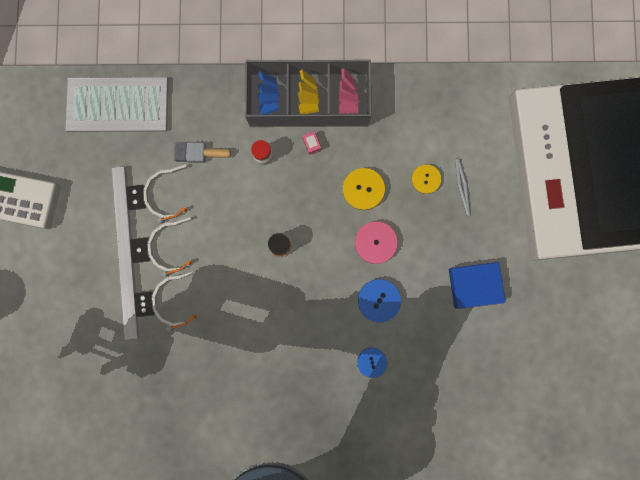

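The lidded dishes show at these pixels (row, col):
- Pink at (243,376).
- Yellow: large at (188,364), small decoy at (179,427).
- Blue: large at (300,380), small decoy at (363,372).

The docks are at the left and open to the right (world −y). From top to bottom they look like 2, 1 and 3 dots. The jar at (243,279) stands in the pink dish's path. I choose pink and the two large ones. Next I'll measure them and check a crop.

Run:
```python
from h import *
p=np.load("top0.npy",allow_pickle=True).item(); im=p["image"]
hsv=cv2.cvtColor(im,cv2.COLOR_BGR2HSV)
rng={"pink":((160,60,60),(179,255,255)),"yellow":((20,120,60),(35,255,255)),"blue":((100,120,30),(125,255,255)),"orange":((5,150,60),(16,255,255))}
for n,(a,b) in rng.items():
    m=cv2.inRange(hsv,a,b)
    if n!="orange": m=cv2.morphologyEx(m,cv2.MORPH_CLOSE,np.ones((9,9)))
    cs,_=cv2.findContours(m,cv2.RETR_EXTERNAL,cv2.CHAIN_APPROX_NONE)
    for c in cs:
        if cv2.contourArea(c)<(500 if n!="orange" else 5): continue
        q=np.array([px2w(p,y,x,0.018)[:2] for x,y in c[:,0]])
        (x,y),r=cv2.minEnclosingCircle((q*1000).astype(np.float32)); print(n,c[:,0].mean(0).round(),round(x),round(y),"r",round(r,1))
# dock arcs: white pixels
m=(hsv[...,1]<40)&(hsv[...,2]>150); m[:, :138]=0; m[:,215:]=0; m[:155]=0; m[340:]=0
np.save("m.npy",m)
crop=cv2.resize(im[130:350,100:320],None,fx=2.7,fy=2.7,interpolation=cv2.INTER_CUBIC)
cv2.imwrite("pics/crop1.png",crop)
# jar
for nm in ("jar","pot","cassettes","slidebox","forceps","brush"):
    for d in mark_of(capture("top"),nm)[:1]: print(nm,round(d["p"],2),np.round(d["pixel"]),np.round(px2w(p,*d["pixel"],z=0.0),3))
# depth profile at dock row
for r,c in ((195,135),(200,125),(243,279),(100,250),(188,150)): print(r,c,px2w(p,r,c).round(3))
```

```text
pink [376. 242.] 564 -224 r 45.6
pink [347.  94.] 892 -168 r 52.7
yellow [363. 188.] 679 -200 r 45.8
yellow [426. 179.] 700 -332 r 31.8
yellow [307.  94.] 893 -78 r 50.8
blue [372. 362.] 315 -214 r 30.6
blue [379. 300.] 442 -230 r 44.4
blue [477. 285.] 473 -433 r 65.9
blue [267.  94.] 890 14 r 48.6
orange [183. 323.] 397 179 r 27.8
orange [179. 268.] 511 191 r 26.3
orange [174. 215.] 625 204 r 26.5
jar 0.87 [247. 281.] [ 0.557 -0.022  0.   ]
pot 0.89 [157. 262.] [0.753 0.019 0.   ]
cassettes 0.67 [144. 309.] [ 0.78  -0.082  0.   ]
slidebox 0.69 [287. 474.] [ 0.471 -0.434  0.   ]
forceps 0.76 [181. 459.] [ 0.697 -0.406  0.   ]
brush 0.85 [152. 206.] [0.764 0.143 0.   ]
195 135 [0.667 0.289 0.016]
200 125 [0.656 0.31  0.014]
243 279 [ 0.559 -0.024  0.059]
100 250 [0.872 0.043 0.022]
188 150 [0.685 0.262 0.   ]
```

View pics/crop1.png

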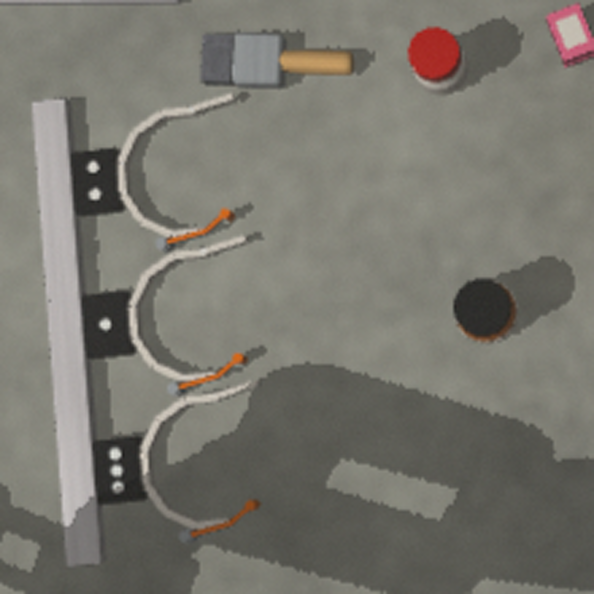

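Dots are confirmed: from top to bottom the docks are 2, 1, 3, with clip noses at crop (227,214), (238,358), (254,505). The docks are turned by about 5°. I'll fit the dock frame from the noses, pivots and wall arcs.

Run:
```python
from h import *
from scipy.optimize import least_squares
p=np.load("top0.npy",allow_pickle=True).item(); m=np.load("m.npy")
f=lambda x,y,z: px2w(p,130+y/2.7-.3,100+x/2.7-.3,z)[:2]*1000
nose={2:f(227,214,.018),1:f(238,358,.018),3:f(254,505,.018)}
piv={2:f(167,245,.015),1:f(179,389,.015),3:f(186,536,.015)}
blk={2:f(97,182,.014),1:f(108,324,.014),3:f(120,469,.014)}
print(nose,piv,blk)
pts=np.array([px2w(p,y,x,.012)[:2]*1000 for y,x in np.argwhere(m)])
# joint model: dock1 origin (ox,oy), angle a (way-in dir from world x), docks +-115 along y
def fr(a): return np.array([[np.cos(a),-np.sin(a)],[np.sin(a),np.cos(a)]])
k={2:-115,1:0,3:115}
def res(v,full=False):
    R=fr(v[2]); o=v[:2]; r=[]
    for d in k:
        od=o+R@np.array([0,k[d]])
        for P,l,w in((nose,(-32,38),1),(piv,(20,56),1)): r+=list(w*(od+R@np.array(l)-P[d]))
        L=(pts-od)@R
        s=(np.hypot(*L.T)<58)&(np.hypot(*L.T)>40)&(L[:,0]>-5)
        e=np.hypot(*L[s].T)-v[3]; 
        if full: print(d,s.sum(),e.std() if s.any() else None,e.mean())
        r+=[np.sqrt(np.mean(np.abs(e)**2))*3] if s.any() else [0]
    return np.array(r)
v0=np.r_[(nose[1]+piv[1])/2,np.radians(96),48]
v0[:2]=nose[1]-fr(v0[2])@np.array([-32,38])
s=least_squares(res,v0,method="trf",loss="soft_l1",diff_step=1e-3); v=s.x
print(v[:2],np.degrees(v[2]),v[3]); r=res(v,True); print(r.round(1))
R=fr(v[2])
for d in k: print("dock",d,(v[:2]+R@np.array([0,k[d]])).round(1),"block local",((blk[d]-v[:2]-R@np.array([0,k[d]]))@R).round(1))
```

```text
{2: array([635.77532375, 182.7074641 ]), 1: array([522.18552526, 171.67133743]), 3: array([408.26916725, 156.89944116])} {2: array([611.68883355, 230.49261238]), 1: array([498.15842286, 218.24424252]), 3: array([384.30135307, 210.04486689])} {2: array([662.33838201, 287.80371859]), 1: array([549.33299241, 275.82149385]), 3: array([435.9496479 , 263.19837091])}
[556.29157686 206.23240541] 96.05714663871372 51.172345456576956
2 208 2.095213410267692 -0.07759379087084417
1 217 2.0820838200462015 -0.12039348230219081
3 124 1.9658684468128063 0.20612305690559618
[ 0.5 -0.2  1.2  1.9  6.3 -0.3 -1.3  0.3  2.   6.3 -0.7  1.4 -0.2 -2.
  5.9]
dock 2 [670.6 218.4] block local [69.9  0.9]
dock 1 [556.3 206.2] block local [69.9 -0.4]
dock 3 [441.9 194.1] block local [69.3 -1.3]
```

```bash
cat >> h.py <<'E'
DISH=dict(p=(564,-224),y=(679,-200),b=(442,-230))
def go(x,y,z,lean=None,s=None):
    "shift in tool axes (mm) and turn to reach x,y,z mm, lean deg (tool-z heading turned left of +y)"
    s=s or read_state(); R=np.array(s["tcp_rot"]); P=np.array(s["position"])*1000
    yaw=np.degrees(np.arctan2(R[1,0],R[0,0]))
    if lean is not None: print("turn rows total",round(yaw-lean,2)); a=np.radians(lean); R=np.array([[np.cos(a),0,-np.sin(a)],[np.sin(a),0,np.cos(a)],[0,-1,0]])
    d=R.T@(np.array([x,y,z])-P); print("t",round(s["time_s"],2),"pos",P.round(1),"yaw",round(yaw,2),"F",np.round(s["force"],1),"shift (after turn)",d.round(1),"len",np.linalg.norm(d).round(1)); return d
E
echo ok
```

```text
ok
```

>>> send_rows:
  moves: "40 0 0 0 6.3; 40 0 0 0 6.3; 40 0 0 0 6.3; 40 0 0 0 6.3; 40 0 0 0 6.3; 40 0 0 0 6.3; 40 0 0 0 6.4; 40 0 0 0 0"

```text
time_s: 1.62
position: [0.22, 0.585, 0.2226]
tcp_rot: [[0.906, 0.0, -0.424], [0.424, 0.0, 0.906], [0.0, -1.0, 0.0]]
force: [-0.6, 0.6, 0.4]
opening: 0.506
```

```bash
python3 -c "
from h import *
go(594,-287,150)"
```

```text
t 1.62 pos [220.  585.  222.6] yaw 25.08 F [-0.6  0.6  0.4] shift (after turn) [ -30.9   72.5 -948.3] len 951.6
```

>>> send_rows:
  moves: "40 -1.2 0 -38 0; 40 -1.2 0 -38 0; 40 -1.2 0 -38 0; 40 -1.2 0 -38 0; 40 -1.2 0 -38 0; 40 -1.2 0 -38 0; 40 -1.2 0 -38 0; 40 -1.2 0 -38 0; 40 -1.2 0 -38 0; 40 -1.2 0 -38 0; 40 -1.2 0 -38 0; 40 -1.2 0 -38 0; 40 -1.2 0 -38 0; 40 -1.2 0 -38 0; 40 -1.2 0 -38 0; 40 -1.2 0 -38 0; 40 -1.2 0 -38 0; 40 -1.2 0 -38 0; 40 -1.2 0 -38 0; 40 -1.2 0 -38 0"

```text
time_s: 3.28
position: [0.5222, -0.115, 0.2228]
tcp_rot: [[0.904, 0.0, -0.428], [0.428, -0.0, 0.904], [0.0, -1.0, -0.0]]
force: [1.6, 0.8, -0.5]
opening: 0.459
```

```bash
python3 -c "
from h import *
go(594,-287,100)"
```

```text
t 3.28 pos [ 522.2 -115.   222.8] yaw 25.34 F [ 1.6  0.8 -0.5] shift (after turn) [  -8.8  122.8 -186.1] len 223.2
```

>>> send_rows:
  moves: "40 -1.5 10 -31 0; 40 -1.5 10 -31 0; 40 -1.5 15 -31 0; 40 -1.5 25 -31 0; 40 -1.5 30 -31 0; 40 -1.5 30 -31 0; 40 0 0 0 0; 40 0 0 0 0"

```text
time_s: 3.95
position: [0.5905, -0.2837, 0.101]
tcp_rot: [[0.905, -0.005, -0.426], [0.426, 0.004, 0.905], [-0.003, -1.0, 0.005]]
force: [0.3, -0.3, 0.9]
opening: 0.457
```

Run:
```python
from h import *
go(594,-287,6)
p=capture("wrist"); cv2.imwrite("pics/w1.png",p["image"]); print(np.round(p["tool_from_camera"],3))
```

```text
t 3.95 pos [ 590.5 -283.7  101. ] yaw 25.19 F [ 0.3 -0.3  0.9] shift (after turn) [ 2. 95. -5.] len 95.2
[[ 1.    -0.001 -0.    -0.   ]
 [ 0.     0.289 -0.957 -0.162]
 [ 0.001  0.957  0.289  0.08 ]
 [ 0.     0.     0.     1.   ]]
```

View pics/w1.png

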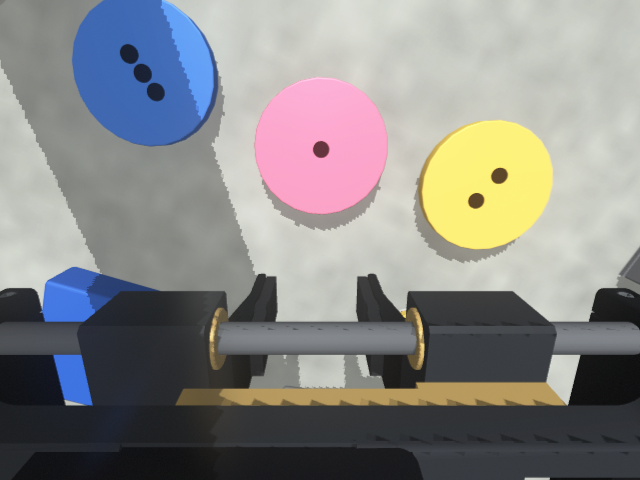

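Wrist view: the pink dish is centred at (146,321), on the finger centre line, with blue and yellow clear on both sides. Now lower and push leg 1.

>>> send_rows:
  moves: "40 2 30 -5 0; 40 0 30 0 0; 40 0 25 0 0; 40 0 10 0 0; 40 0 0 0 0; 40 0 0 6 0; 40 0 0 6 0; 40 0 0 5 0; 40 0 0 5 0; 40 0 0 8 0; 40 0 0 10 0; 40 0 0 10 0; 40 0 0 10 0; 40 0 0 10 0; 40 0 0 10 0; 40 0 0 10 0; 40 0 0 10 0; 40 0 0 8 0; 40 0 0 6 0; 40 0 0 3 0"

```text
time_s: 5.67
position: [0.5453, -0.1798, 0.0095]
tcp_rot: [[0.905, -0.001, -0.426], [0.426, 0.001, 0.905], [-0.001, -1.0, 0.001]]
force: [0.9, -1.3, 1.1]
opening: 0.458
```

Run:
```python
from h import *
go(486,-59,6)
p=capture("wrist"); cv2.imwrite("pics/w2.png",p["image"])
```

```text
t 5.67 pos [ 545.3 -179.8    9.5] yaw 25.22 F [ 0.9 -1.3  1.1] shift (after turn) [ -2.2   3.7 134.6] len 134.6
```

View pics/w2.png

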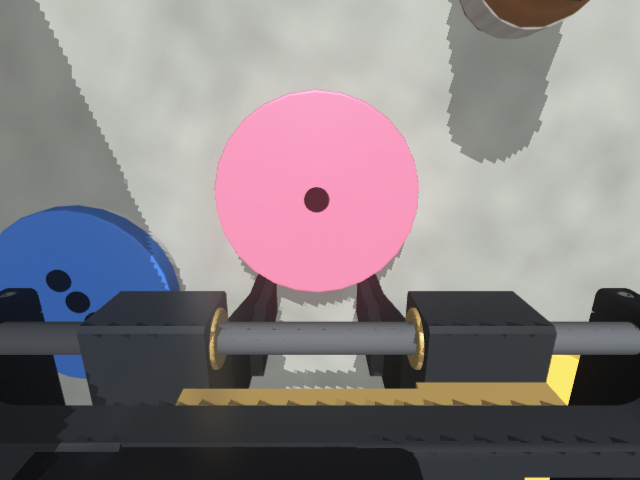

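The pink dish sits centred at (195,317) against both fingers. The blue dish is clear at left and the jar passes at upper right. I'll continue leg 1.

>>> send_rows:
  moves: "40 0 2 5 0; 40 0 1 8 0; 40 0 0 10 0; 40 0 0 10 0; 40 0 0 10 0; 40 0 0 10 0; 40 0 0 10 0; 40 0 0 10 0; 40 0 0 10 0; 40 0 0 10 0; 40 0 0 10 0; 40 0 0 10 0; 40 0 0 8 0; 40 0 0 6 0; 40 0 0 4 0; 40 0 0 3 0; 40 0 0 0 0; 40 0 0 -12 0; 40 0 0 -12 0; 40 0 0 0 0"

```text
time_s: 7.38
position: [0.5027, -0.0849, 0.0069]
tcp_rot: [[0.906, 0.005, -0.424], [0.424, -0.003, 0.906], [0.004, -1.0, -0.005]]
force: [0.3, -1.1, 0.8]
opening: 0.461
```

```bash
cat >> h.py <<'E'
def dishxy(hue):
    p=capture("top"); hsv=cv2.cvtColor(p["image"],cv2.COLOR_BGR2HSV)
    a,b={"p":((160,60,60),(179,255,255)),"y":((20,120,60),(35,255,255)),"b":((100,120,30),(125,255,255))}[hue]
    m=cv2.morphologyEx(cv2.inRange(hsv,a,b),cv2.MORPH_CLOSE,np.ones((9,9)))
    for c in cv2.findContours(m,cv2.RETR_EXTERNAL,cv2.CHAIN_APPROX_NONE)[0]:
        if cv2.contourArea(c)<300: continue
        q=np.array([px2w(p,y,x,0.018)[:2] for x,y in c[:,0]])*1000
        (x,y),r=cv2.minEnclosingCircle(q.astype(np.float32)); print(hue,round(x),round(y),"r",round(r,1))
    return p
def wristdish(hue):
    s=read_state(); p=capture("wrist"); T=np.array(p["tool_from_camera"]); R=np.array(s["tcp_rot"])
    p["rotation"]=R@T[:3,:3]; p["origin"]=np.array(s["position"])+R@T[:3,3]
    hsv=cv2.cvtColor(p["image"],cv2.COLOR_BGR2HSV)
    a,b={"p":((160,60,60),(179,255,255)),"y":((20,100,60),(35,255,255)),"b":((100,120,30),(125,255,255))}[hue]
    m=cv2.morphologyEx(cv2.inRange(hsv,a,b),cv2.MORPH_CLOSE,np.ones((9,9)))
    c=max(cv2.findContours(m,cv2.RETR_EXTERNAL,cv2.CHAIN_APPROX_NONE)[0],key=cv2.contourArea)
    q=np.array([px2w(p,y,x,0.018)[:2] for x,y in c[:,0]])*1000
    (x,y),r=cv2.minEnclosingCircle(q.astype(np.float32)); print("wrist",hue,round(x,1),round(y,1),"r",round(r,1)); return p
E
python3 - <<'E'
from h import *
p=dishxy("p"); cv2.imwrite("pics/t2.png",p["image"]); wristdish("p"); go(465,-14,8)
E
```

```text
p 892 -168 r 52.7
wrist p 466.7 -13.4 r 44.5
t 7.48 pos [500.1 -82.9   6.7] yaw 25.06 F [ 0.4  0.3 -0.1] shift (after turn) [-2.7 -1.4 77.3] len 77.3
```

>>> send_rows:
  moves: "40 0 0 -20 0; 40 0 0 0 7.1; 40 0 0 0 7.1; 40 0 0 0 7.1; 40 0 0 0 7.1; 40 0 0 0 7.1; 40 0 0 0 7.1; 40 0 0 0 7.1; 40 0 0 0 7.1; 40 0 0 0 6.7; 40 0 0 0 0; 40 0 0 0 0"

```text
time_s: 8.48
position: [0.5074, -0.0995, 0.0066]
tcp_rot: [[0.786, -0.001, 0.618], [-0.618, 0.0, 0.786], [-0.001, -1.0, -0.0]]
force: [0.5, 0.1, -0.5]
opening: 0.459
```

```bash
python3 -c "
from h import *
go(420,-72,7)
wristdish('p')"
```

```text
t 8.48 pos [507.4 -99.5   6.6] yaw -38.15 F [ 0.5  0.1 -0.5] shift (after turn) [-85.7  -0.4 -32.4] len 91.7
wrist p 466.1 -28.0 r 58.0
```

>>> send_rows:
  moves: "40 -10 0 -22 0; 40 -25 0 -10 0; 40 -25 0 0 0; 40 -20 0 0 0; 40 -6 0 0 0; 40 0 0 0 0; 40 0 0 0 0"

```text
time_s: 9.12
position: [0.422, -0.072, 0.0067]
tcp_rot: [[0.785, 0.002, 0.619], [-0.619, -0.001, 0.785], [0.003, -1.0, 0.001]]
force: [0.3, 1.3, -0.4]
opening: 0.461
```

```bash
python3 -c "
from h import *
go(466.7,-13.4,7)
wristdish('p')
go(566-50*.62,112-50*.785,7)"
```

```text
t 9.12 pos [422.  -72.    6.7] yaw -38.25 F [ 0.3  1.3 -0.4] shift (after turn) [-1.2 -0.3 73.7] len 73.7
wrist p 467.2 -13.7 r 44.5
t 9.17 pos [422.8 -72.4   6.7] yaw -38.27 F [ 0.7 -0.   0.7] shift (after turn) [ -1.8  -0.2 183.5] len 183.5
```

>>> send_rows:
  moves: "40 -1.2 0 8 0; 40 0 0 8 0; 40 0 0 5 0; 40 0 0 6 0; 40 0 0 9 0; 40 0 0 11 0; 40 0 0 11 0; 40 0 0 11 0; 40 0 0 11 0; 40 0 0 11 0; 40 0 0 11 0; 40 0 0 11 0; 40 0 0 11 0; 40 0 0 11 0; 40 0 0 11 0; 40 0 0 11 0; 40 0 0 11 0; 40 0 0 8 0; 40 0 0 5 0; 40 0 0 3 0"

```text
time_s: 10.83
position: [0.5341, 0.0745, 0.0066]
tcp_rot: [[0.785, 0.0, 0.619], [-0.619, -0.0, 0.785], [0.0, -1.0, 0.0]]
force: [-0.5, -0.2, 0.1]
opening: 0.458
```

>>> send_rows:
  moves: "40 0 0 0 0; 40 0 0 -15 0; 40 0 0 -15 0; 40 0 0 -15 0; 40 0 0 0 -7; 40 0 0 0 -7; 40 0 0 0 -7; 40 0 0 0 -7; 40 0 0 0 -7; 40 0 0 0 -7; 40 0 0 0 -2.3; 40 0 0 0 0; 40 0 0 0 0"

```text
time_s: 11.92
position: [0.5055, 0.0382, 0.0067]
tcp_rot: [[0.995, -0.0, -0.102], [0.102, 0.0, 0.995], [-0.0, -1.0, 0.0]]
force: [0.6, 0.5, -0.3]
opening: 0.46
```

```bash
python3 -c "
from h import *
p=dishxy('p');q=wristdish('p');cv2.imwrite('pics/t3.png',np.vstack([cv2.resize(p['image'],(400,300)),cv2.resize(q['image'],(400,300))]))
go(566+75*.105,112-75*.9945,7)"
```

```text
p 580 109 r 41.4
p 892 -168 r 52.7
wrist p 563.5 114.2 r 45.2
t 12.02 pos [505.6  38.3   6.7] yaw 5.91 F [ 0.6 -0.  -0. ] shift (after turn) [67.8 -0.4 -7.9] len 68.3
```

View pics/t3.png

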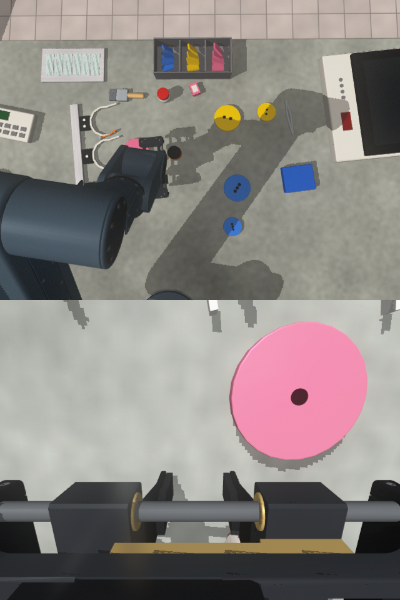

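Pink is at (563.5,114), just right of centre in the wrist view, and the jar is untouched. I'll line up behind it and enter dock 1.

>>> send_rows:
  moves: "40 25 0 4 0; 40 25 0 0 0; 40 13 0 0 0; 40 0 0 0 0; 40 0 0 0 0"

```text
time_s: 12.43
position: [0.5676, 0.0491, 0.0065]
tcp_rot: [[0.995, -0.001, -0.104], [0.104, 0.0, 0.995], [-0.001, -1.0, 0.0]]
force: [-0.8, -0.2, 0.1]
opening: 0.462
```

```bash
python3 -c "
from h import *
q=wristdish('p');cv2.imwrite('pics/w4.png',q['image'])
go(566+75*.105,112-75*.9945,7)"
```

```text
wrist p 564.2 114.1 r 44.5
t 12.48 pos [566.2  49.2   6.3] yaw 5.97 F [-0.5 -0.9 -0.1] shift (after turn) [  6.5  -0.7 -12.5] len 14.1
```

View pics/w4.png

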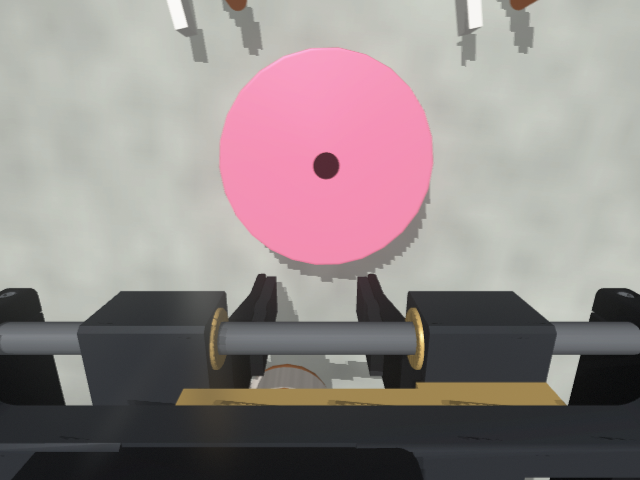

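```bash
python3 -c "
from h import *
q=wristdish('p')
a=np.radians(96.06);R=np.array([[np.cos(a),-np.sin(a)],[np.sin(a),np.cos(a)]])
for n,r,c,z in(('nose1',5,237,.018),('flare1',26,473,.012),('flare3',28,181,.012),('nose2',5,517,.018)):
    w=px2w(q,r,c,z)[:2]*1000; print(n,w.round(1),'local dock1',((w-[556.3,206.2])@R).round(1))"
```

```text
wrist p 564.3 114.1 r 44.5
nose1 [523.7 168.6] local dock1 [-33.9  36.4]
flare1 [614.  172.6] local dock1 [-39.5 -53.8]
flare3 [501.  160.1] local dock1 [-40.   59.9]
nose2 [626.3 179.4] local dock1 [-34.1 -66.8]
```

>>> send_rows:
  moves: "40 5 0 4 0; 40 0 0 5 0; 40 0 0 5 0; 40 0.5 0 5 0; 40 0.5 0 6 0; 40 0.5 0 7 0; 40 0.3 0 7 0; 40 0 0 7 0; 40 0 0 7 0; 40 0 0 7 0; 40 0 0 7 0; 40 0 0 7 0; 40 0 0 7 0; 40 0 0 6 0; 40 0 0 5 0; 40 0 0 4 0; 40 0 0 3 0; 40 0 0 0 0"

```text
time_s: 14.03
position: [0.5636, 0.149, 0.0065]
tcp_rot: [[0.994, -0.001, -0.105], [0.105, 0.0, 0.994], [-0.001, -1.0, 0.0]]
force: [-0.2, 0.0, 0.7]
opening: 0.455
```

```bash
python3 -c "
from h import *
q=wristdish('p');cv2.imwrite('pics/w5.png',q['image'])
go(556.3+50*.1056,206.2-50*.9944,7)"
```

```text
wrist p 558.2 198.0 r 45.9
t 14.08 pos [563.4 148.7   6.4] yaw 6.01 F [ 0.3  0.6 -0.2] shift (after turn) [-1.  -0.6  8. ] len 8.0
```

View pics/w5.png

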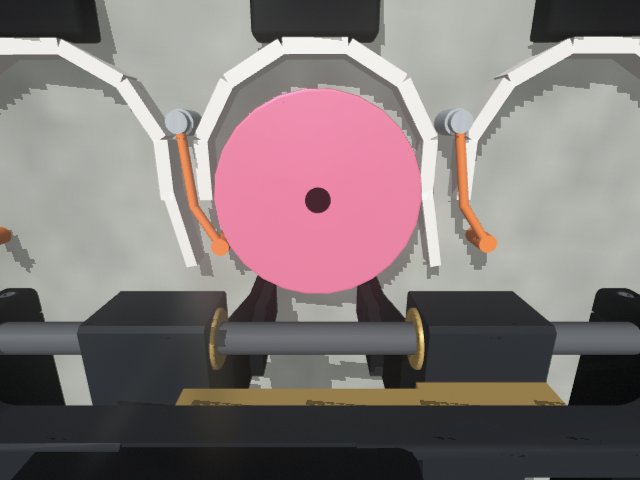

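Pink is in dock 1, touching the clip nose at (245,220), with about 8–12 mm to go.

>>> send_rows:
  moves: "40 0 0 3 0; 40 0 0 3 0; 40 0 0 2 0; 40 0 0 2 0; 40 0 0 0 0; 40 0 0 0 0"

```text
time_s: 14.58
position: [0.563, 0.1584, 0.0066]
tcp_rot: [[0.995, -0.001, -0.104], [0.104, 0.0, 0.995], [-0.001, -1.0, 0.0]]
force: [0.1, 0.0, 0.8]
opening: 0.456
```

```bash
cat >> h.py <<'E'
def orange(d):
    "orange pixels from the last wrist picture, in dock frame; nose position"
    a=np.radians(96.06);R=np.array([[np.cos(a),-np.sin(a)],[np.sin(a),np.cos(a)]]); O=dict(zip((2,1,3),((670.6,218.4),(556.3,206.2),(441.9,194.1))))[d]
    return a,R,np.array(O)
def clipnose(p,d):
    a,R,O=orange(d); hsv=cv2.cvtColor(p["image"],cv2.COLOR_BGR2HSV); m=cv2.inRange(hsv,(5,150,110),(16,255,255))
    q=np.array([((px2w(p,r,c,.018)[:2]*1000-O)@R) for r,c in np.argwhere(m[:280])]); q=q[(np.abs(q[:,1]-45)<20)&(q[:,0]>-50)]
    if len(q): print("clip tip x",q[:,0].min().round(1),"mean of tip",q[q[:,0]<q[:,0].min()+8].mean(0).round(1))
E
python3 -c "
from h import *
q=wristdish('p');clipnose(q,1);cv2.imwrite('pics/w6.png',q['image'][0:300,100:540])
go(556.3+50*.1056,206.2-50*.9944,7)"
```

```text
wrist p 557.7 207.2 r 46.0
clip tip x -30.8 mean of tip [-26.6  37.5]
t 14.63 pos [563.  158.3   6.6] yaw 5.99 F [ 0.1  0.3 -0.3] shift (after turn) [-1.6 -0.4 -1.6] len 2.3
```

View pics/w6.png

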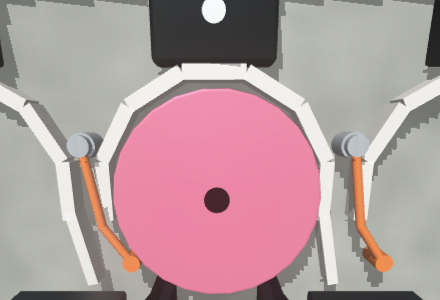

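Pink is nearly seated, and its clip at (100,210) looks shut, like its neighbour. I'll press a little further until there is force.

>>> send_rows:
  moves: "40 0 0 1 0; 40 0 0 1 0; 40 0 0 1 0; 40 0 0 0 0"

```text
time_s: 14.97
position: [0.5628, 0.1613, 0.0066]
tcp_rot: [[0.995, -0.0, -0.104], [0.104, -0.0, 0.995], [-0.0, -1.0, 0.0]]
force: [-0.9, 0.5, 0.4]
opening: 0.462
```

```bash
python3 -c "
from h import *
q=wristdish('p');clipnose(q,1);clipnose(q,2)
go(556.3+50*.1056,206.2-50*.9944,7)"
```

```text
wrist p 556.8 209.8 r 46.0
clip tip x -30.8 mean of tip [-26.4  37.4]
clip tip x -30.4 mean of tip [-26.1  39.4]
t 15.02 pos [562.8 161.3   6.6] yaw 5.99 F [-0.7 -1.4  0.3] shift (after turn) [-1.7 -0.4 -4.6] len 5.0
```

>>> send_rows:
  moves: "40 0 0 1 0; 40 0 0 1 0; 40 0 0 0 0"

```text
time_s: 15.27
position: [0.5623, 0.1623, 0.0066]
tcp_rot: [[0.994, -0.001, -0.105], [0.105, -0.002, 0.994], [-0.001, -1.0, -0.001]]
force: [-0.4, -4.9, 0.2]
opening: 0.461
```

>>> send_rows:
  moves: "40 0 0 1 0; 40 0 0 1 0; 40 0 0 0 0"

```text
time_s: 15.52
position: [0.5621, 0.1626, 0.0066]
tcp_rot: [[0.994, -0.002, -0.106], [0.106, -0.004, 0.994], [-0.002, -1.0, -0.004]]
force: [-0.1, -10.6, 1.9]
opening: 0.462
```

```bash
python3 -c "
from h import *
q=wristdish('p');clipnose(q,1);clipnose(q,2);cv2.imwrite('pics/w7.png',q['image'])
go(556.3+50*.1056,206.2-50*.9944,7)"
```

```text
wrist p 556.1 210.6 r 45.9
clip tip x -30.4 mean of tip [-26.1  37.3]
clip tip x -30.2 mean of tip [-26.   39.4]
t 15.57 pos [562.1 162.6   6.6] yaw 6.07 F [ -0.5 -10.8   2. ] shift (after turn) [-1.2 -0.4 -6.1] len 6.2
```

Home: the force rose against the wall (10 N) and the clip nose reads at its rest position. I'll retreat and go for yellow.

>>> send_rows:
  moves: "40 0 0 -3 0; 40 0 0 -10 0; 40 0 0 -20 0; 40 0 -20 -15 0; 40 0 -40 0 0; 40 0 -40 0 0; 40 0 0 -20 0; 40 8 0 -35 0; 40 8 0 -35 0; 40 8 0 -35 0; 40 8 0 -35 0; 40 8 0 -35 0; 40 8 0 -35 0; 40 8 0 -35 0; 40 8 0 -35 0; 40 8 0 -35 0; 40 8 0 -30 0; 40 0 0 0 0; 40 0 0 0 0"

```text
time_s: 17.15
position: [0.6854, -0.2396, 0.1063]
tcp_rot: [[0.995, 0.001, -0.101], [0.101, 0.0, 0.995], [0.001, -1.0, 0.0]]
force: [0.3, 1.1, -0.0]
opening: 0.462
```

```bash
python3 -c "
from h import *
p=dishxy('p');dishxy('y');q=wristdish('y');cv2.imwrite('pics/t8.png',np.vstack([p['image'][130:350,80:400],q['image'][::2,::2]]))
go(686,-270,7)"
```

```text
p 892 -168 r 52.7
y 893 -78 r 50.8
wrist y 678.9 -196.8 r 44.6
t 17.3 pos [ 684.5 -235.8  106.2] yaw 6.03 F [ 0.1  0.5 -0.3] shift (after turn) [ -1.9  99.1 -34.4] len 104.9
```

View pics/t8.png

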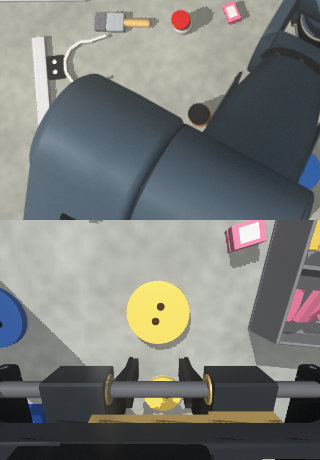

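The yellow dish (two dots) is centred ahead of the fingers, and the pot, cassettes and decoy are clear. I'll lower and push.

>>> send_rows:
  moves: "40 -2 10 -30 0; 40 0 35 -4 0; 40 0 30 0 0; 40 0 18 0 0; 40 0 6 0 0; 40 0 0 0 0; 40 0 0 5 0; 40 0 0 5 0; 40 0 0 5 0; 40 0 0 5 0; 40 0.5 0 8 0; 40 0.5 0 10 0; 40 0.5 0 10 0; 40 0.5 0 10 0; 40 0.5 0 10 0; 40 0.5 0 10 0; 40 0.5 0 10 0; 40 0.5 0 10 0; 40 0.5 0 10 0; 40 0.5 0 8 0"

```text
time_s: 18.97
position: [0.6794, -0.154, 0.0076]
tcp_rot: [[0.995, -0.0, -0.105], [0.105, 0.0, 0.995], [-0.0, -1.0, 0.0]]
force: [0.4, -1.1, 1.1]
opening: 0.46
```

```bash
python3 -c "
from h import *
q=wristdish('y')
go(668+5.2,10-50,7)"
```

```text
wrist y 673.8 -104.1 r 44.7
t 19.02 pos [ 679.1 -152.2    7.4] yaw 6.06 F [ 0.2  1.6 -0.6] shift (after turn) [  6.    0.6 112.2] len 112.3
```

>>> send_rows:
  moves: "40 0.5 0 6 0; 40 0.5 0 9 0; 40 0.5 0 10 0; 40 0.5 0 10 0; 40 0.5 0 10 0; 40 0.5 0 10 0; 40 0.5 0 10 0; 40 0.5 0 10 0; 40 0.5 0 10 0; 40 1 0 10 0; 40 1 0 10 0; 40 1.8 0 9 0; 40 2 0 9 0; 40 2 0 9 0; 40 2 0 9 0; 40 2 0 9 0; 40 2 0 9 0; 40 2 0 9 0; 40 2 0 7 0; 40 2 0 5 0"

```text
time_s: 20.68
position: [0.685, 0.0273, 0.0076]
tcp_rot: [[0.994, -0.0, -0.105], [0.105, 0.0, 0.994], [-0.0, -1.0, 0.0]]
force: [0.3, -1.3, -0.7]
opening: 0.464
```

```bash
python3 -c "
from h import *
q=wristdish('y');clipnose(q,2)
go(680.6+5.2,125-50,7);go(670.3+5.2,222.4-50,7)"
```

```text
wrist y 679.3 77.0 r 44.9Traceback (most recent call last):
  File "<string>", line 3, in <module>
    q=wristdish('y');clipnose(q,2)
                     ~~~~~~~~^^^^^
  File "h.py", line 40, in clipnose
    q=np.array([((px2w(p,r,c,.018)[:2]*1000-O)@R) for r,c in np.argwhere(m[:280])]); q=q[(np.abs(q[:,1]-45)<20)&(q[:,0]>-50)]
                                                                                                 ~^^^^^
IndexError: too many indices for array: array is 1-dimensional, but 2 were indexed
```

>>> send_rows:
  moves: "40 1 0 7 0; 40 1.2 0 9 0; 40 1.2 0 9 0; 40 1.2 0 9 0; 40 1.2 0 9 0; 40 0.4 0 9 0; 40 0 0 8 0; 40 0 0 8 0; 40 0 0 8 0; 40 0 0 8 0; 40 0 0 7 0; 40 0 0 7 0; 40 0 0 7 0; 40 0 0 7 0; 40 0 0 7 0; 40 0 0 6 0; 40 0 0 4 0; 40 0 0 3 0; 40 0 0 0 0; 40 0 0 0 0"

```text
time_s: 22.4
position: [0.6763, 0.1585, 0.0073]
tcp_rot: [[0.995, -0.002, -0.105], [0.105, 0.0, 0.995], [-0.002, -1.0, 0.0]]
force: [0.3, -0.3, 0.3]
opening: 0.457
```

```bash
python3 -c "
from h import *
q=wristdish('y');clipnose(q,2);clipnose(q,1)
go(670.3+5.2,222.4-50,7)"
```

```text
wrist y 672.7 210.2 r 44.6
clip tip x -32.3 mean of tip [-28.1  42.7]
t 22.45 pos [676.3 158.3   7.2] yaw 5.99 F [ 0.6 -0.4  1. ] shift (after turn) [ 0.6  0.2 14.1] len 14.2
```

>>> send_rows:
  moves: "40 0 0 3 0; 40 0 0 3 0; 40 0 0 3 0; 40 0 0 2 0; 40 0 0 1 0; 40 0 0 1 0; 40 0 0 1 0; 40 0 0 0 0; 40 0 0 0 0"

```text
time_s: 23.2
position: [0.6758, 0.1721, 0.0076]
tcp_rot: [[0.995, -0.0, -0.104], [0.104, 0.0, 0.995], [-0.0, -1.0, 0.0]]
force: [1.2, 0.2, 0.4]
opening: 0.466
```

>>> send_rows:
  moves: "40 0 0 1 0; 40 0 0 1 0; 40 0 0 1 0; 40 0 0 0 0; 40 0 0 0 0"

```text
time_s: 23.62
position: [0.6759, 0.1745, 0.0076]
tcp_rot: [[0.995, 0.0, -0.104], [0.104, -0.001, 0.995], [0.0, -1.0, -0.001]]
force: [1.5, -1.6, -1.0]
opening: 0.461
```

```bash
python3 -c "
from h import *
q=wristdish('y');clipnose(q,2)
cv2.imwrite('pics/w9.png',q['image'])
go(676.4,174.8,7)"
```

```text
wrist y 671.0 223.8 r 45.2
clip tip x -30.5 mean of tip [-26.1  37. ]
t 23.67 pos [675.9 174.5   7.6] yaw 5.98 F [ 1.3 -3.3  0.2] shift (after turn) [0.6 0.6 0.2] len 0.9
```

Clip 2 has snapped back (tip y is 37, from 42.7). One more small press.

>>> send_rows:
  moves: "40 0 0 1 0; 40 0 0 1 0; 40 0 0 1 0; 40 0 0 0 0; 40 0 0 0 0"

```text
time_s: 24.08
position: [0.6759, 0.1749, 0.0077]
tcp_rot: [[0.994, 0.0, -0.105], [0.105, -0.004, 0.994], [-0.0, -1.0, -0.004]]
force: [0.0, -9.7, 1.1]
opening: 0.459
```

```bash
python3 -c "
from h import *
q=wristdish('y');clipnose(q,2)
cv2.imwrite('pics/w10.png',q['image'])"
```

```text
wrist y 671.2 223.6 r 45.6
clip tip x -30.6 mean of tip [-26.2  37. ]
```

View pics/w10.png

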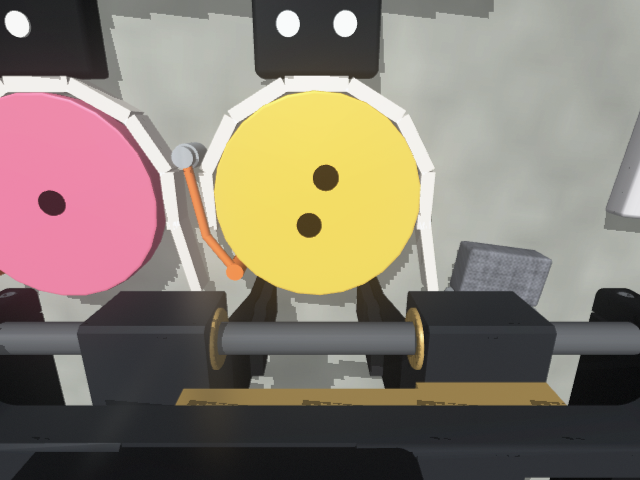

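Yellow is home: its clip is shut behind the edge at (271,235), pink stays seated and the brush is in place. Next is blue.

>>> send_rows:
  moves: "40 0 0 -4 0; 40 0 0 -10 0; 40 0 0 -20 0; 40 0 -20 -15 0; 40 0 -40 0 0; 40 0 -40 0 0; 40 -20 0 -28 0; 40 -20 0 -28 0; 40 -20 0 -28 0; 40 -20 0 -28 0; 40 -20 0 -28 0; 40 -20 0 -28 0; 40 -20 0 -28 0; 40 -20 0 -28 0; 40 -20 0 -28 0; 40 -20 0 -28 0; 40 -20 0 -28 0; 40 -20 0 -28 0; 40 -20 0 -28 0; 40 -15 0 -28 0"

```text
time_s: 25.8
position: [0.4462, -0.29, 0.1077]
tcp_rot: [[0.995, -0.0, -0.104], [0.104, 0.002, 0.995], [-0.0, -1.0, 0.002]]
force: [0.5, 0.8, -0.3]
opening: 0.463
```

>>> send_rows:
  moves: "40 0 0 0 0; 40 0 0 0 0"

```text
time_s: 25.97
position: [0.4474, -0.2908, 0.1078]
tcp_rot: [[0.995, 0.001, -0.1], [0.1, 0.0, 0.995], [0.001, -1.0, 0.0]]
force: [-0.5, 0.5, -1.4]
opening: 0.458
```

```bash
python3 -c "
from h import *
dishxy('b');q=wristdish('b')
go(449,-300,8)"
```

```text
b 443 -230 r 44.4
b 476 -446 r 56.3
b 890 14 r 48.6
wrist b 441.9 -227.7 r 44.5
t 26.07 pos [ 447.7 -288.4  107.6] yaw 5.96 F [ 0.3  0.5 -0.5] shift (after turn) [  0.1  99.6 -11.8] len 100.3
```

>>> send_rows:
  moves: "40 0 10 -5 0; 40 0 35 0 0; 40 0 30 0 0; 40 0 18 0 0; 40 0 6 0 0; 40 0 0 0 0; 40 0 0 5 0; 40 0 0 5 0; 40 0 0 5 0; 40 0.7 0 6 0; 40 1.3 0 9 0; 40 1.5 0 10 0; 40 1.5 0 10 0; 40 1.5 0 10 0; 40 1.5 0 10 0; 40 1.5 0 10 0; 40 1.5 0 10 0; 40 1.5 0 10 0; 40 1.5 0 10 0; 40 1.5 0 10 0"

```text
time_s: 27.73
position: [0.4512, -0.1723, 0.0086]
tcp_rot: [[0.995, -0.0, -0.104], [0.104, 0.0, 0.995], [-0.0, -1.0, 0.0]]
force: [0.1, -2.0, 0.9]
opening: 0.463
```

>>> send_rows:
  moves: "40 1.5 0 10 0; 40 1.5 0 10 0; 40 1.5 0 10 0; 40 1.5 0 10 0; 40 1.5 0 10 0; 40 1.5 0 10 0; 40 1.5 0 10 0; 40 1.5 0 10 0; 40 1.5 0 8 0; 40 1 0 6 0; 40 0.5 0 4 0"

```text
time_s: 28.65
position: [0.4559, -0.0733, 0.0086]
tcp_rot: [[0.994, -0.0, -0.105], [0.105, 0.0, 0.994], [-0.0, -1.0, 0.0]]
force: [-0.2, -1.3, 0.3]
opening: 0.463
```

```bash
python3 -c "
from h import *
q=wristdish('b')
go(441.8+5.2,198.2-50,7)"
```

```text
wrist b 449.9 -23.5 r 44.5
t 28.7 pos [455.7 -73.    8.6] yaw 6.03 F [ 0.7  0.3 -0.9] shift (after turn) [ 14.6   1.7 220.8] len 221.3
```

>>> send_rows:
  moves: "40 0.8 0 6 0; 40 1.2 0 9 0; 40 1.2 0 10 0; 40 1.2 0 10 0; 40 1.2 0 10 0; 40 1.2 0 10 0; 40 1.2 0 10 0; 40 1.2 0 10 0; 40 1.2 0 10 0; 40 1.2 0 10 0; 40 1.2 0 10 0; 40 1.2 0 10 0; 40 1.1 0 8 0; 40 0 0 6 0; 40 0 0 3 0; 40 0 0 0 0"

```text
time_s: 30.03
position: [0.457, 0.0592, 0.0086]
tcp_rot: [[0.994, -0.0, -0.105], [0.105, 0.0, 0.994], [-0.0, -1.0, 0.0]]
force: [0.0, 0.3, 1.4]
opening: 0.459
```

```bash
python3 -c "
from h import *
q=wristdish('b');clipnose(q,3)
go(441.8+5.2,198.2-50,7)"
```

```text
wrist b 451.4 109.6 r 44.5
clip tip x -31.6 mean of tip [-27.6  37.5]
t 30.08 pos [457.1  58.9   8.6] yaw 6.02 F [ 0.5 -0.5  0.9] shift (after turn) [-0.6  1.6 89.9] len 89.9
```

>>> send_rows:
  moves: "40 0 0 5 0; 40 0 0 7 0; 40 0 0 7 0; 40 0 0 7 0; 40 0 0 7 0; 40 0 0 7 0; 40 0 0 7 0; 40 0 0 7 0; 40 0 0 7 0; 40 0 0 6 0; 40 0 0 5 0; 40 0 0 4 0; 40 0 0 3 0; 40 0 0 3 0; 40 0 0 2 0; 40 0 0 2 0; 40 0 0 1 0; 40 0 0 0 0"

```text
time_s: 31.58
position: [0.4478, 0.1452, 0.0086]
tcp_rot: [[0.995, -0.001, -0.104], [0.104, 0.0, 0.995], [-0.001, -1.0, 0.0]]
force: [-0.0, -1.4, 0.6]
opening: 0.46
```

>>> send_rows:
  moves: "40 0 0 1 0; 40 0 0 1 0; 40 0 0 1 0; 40 0 0 0 0; 40 0 0 0 0"

```text
time_s: 32.0
position: [0.4475, 0.1481, 0.0086]
tcp_rot: [[0.995, -0.001, -0.104], [0.104, -0.0, 0.995], [-0.001, -1.0, 0.0]]
force: [0.0, -0.4, 0.9]
opening: 0.461
```

```bash
python3 -c "
from h import *
q=wristdish('b');clipnose(q,3)
go(447.8,150.4,7)"
```

```text
wrist b 442.1 198.3 r 44.6
clip tip x -27.6 mean of tip [-25.6  34.3]
t 32.05 pos [447.5 148.1   8.6] yaw 5.99 F [0.3 0.4 0.1] shift (after turn) [0.5 1.6 2.3] len 2.8
```

>>> send_rows:
  moves: "40 0 0 1 0; 40 0 0 1 0; 40 0 0 1 0; 40 0 0 0 0; 40 0 0 0 0"

```text
time_s: 32.47
position: [0.4474, 0.1504, 0.0086]
tcp_rot: [[0.994, -0.0, -0.105], [0.105, -0.001, 0.994], [-0.001, -1.0, -0.001]]
force: [-0.2, -5.9, -0.1]
opening: 0.461
```

>>> send_rows:
  moves: "40 0 0 1 0; 40 0 0 1 0; 40 0 0 0 0; 40 0 0 0 0"

```text
time_s: 32.8
position: [0.4474, 0.1508, 0.0086]
tcp_rot: [[0.994, -0.001, -0.107], [0.106, -0.003, 0.994], [-0.001, -1.0, -0.003]]
force: [0.8, -15.2, 1.1]
opening: 0.458
```

```bash
python3 -c "
from h import *
q=wristdish('b');clipnose(q,3);cv2.imwrite('pics/w11.png',q['image'])
go(447.8,150.4,7)"
```

```text
wrist b 441.7 199.8 r 44.5
clip tip x -29.5 mean of tip [-25.9  34.6]
t 32.85 pos [447.4 150.8   8.6] yaw 6.11 F [  0.9 -14.2  -0. ] shift (after turn) [ 0.4  1.6 -0.5] len 1.7
```

View pics/w11.png

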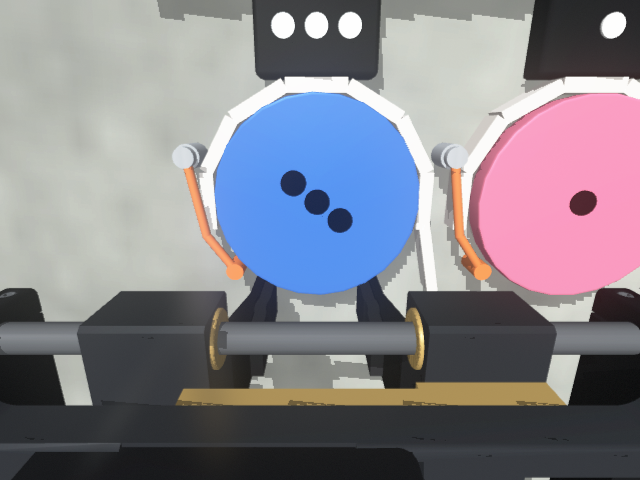

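Blue is home with its clip shut at (271,235), and pink is still seated. I'll retreat, lift and move clear to take a last top view.

>>> send_rows:
  moves: "40 0 0 -4 0; 40 0 0 -10 0; 40 0 0 -20 0; 40 0 -20 -15 0; 40 0 -40 0 0; 40 0 -40 0 0; 40 0 -30 -30 0; 40 0 -10 -35 0; 40 0 0 -35 0; 40 0 0 -35 0; 40 0 0 -35 0; 40 0 0 -35 0; 40 0 0 -35 0; 40 0 0 -35 0; 40 0 0 -35 0; 40 0 0 -35 0; 40 0 0 0 0; 40 0 0 0 0; 40 0 0 0 0"

```text
time_s: 34.43
position: [0.4873, -0.2375, 0.1476]
tcp_rot: [[0.995, -0.002, -0.103], [0.103, 0.002, 0.995], [-0.001, -1.0, 0.002]]
force: [-1.1, 1.4, 0.0]
opening: 0.461
```

```bash
python3 -c "
from h import *
for h in 'pyb': p=dishxy(h)
cv2.imwrite('pics/t12.png',p['image']); print(read_state()['time_s'])"
```

```text
p 557 208 r 45.5
p 892 -168 r 52.7
y 671 220 r 45.6
y 700 -332 r 31.8
y 893 -78 r 50.8
b 443 196 r 44.6
b 473 -438 r 62.7
b 890 14 r 48.6
34.5833
```

View pics/t12.png

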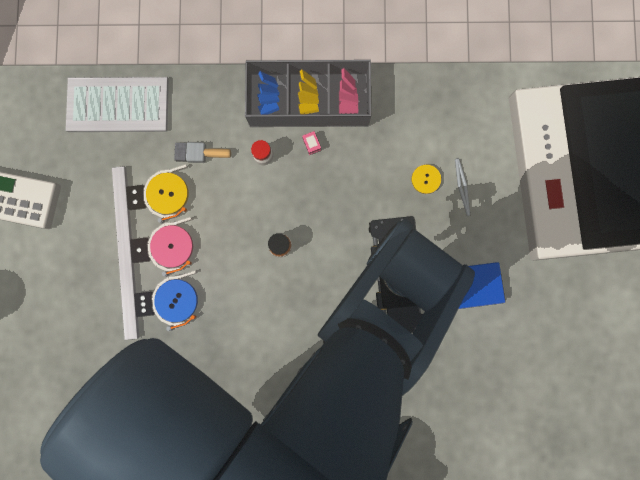

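All three dishes are seated in the matching docks at (192,166), (246,171) and (300,175). The jar, pot, brush, cassettes and yellow decoy have not moved.

```bash
python3 -c "
from rig import *
print(hand_in())"
```

```text
the job is handed in; nothing more can be done
None
```

All three dishes are in their matching docks, pushed in the order asked: pink, then yellow, then blue. I handed the job in at about 34.6 s of the 72 s allowed. I steered pink round the jar in three straight pushes; yellow and blue went in along nearly straight paths.

**Seating:** For each dish I pushed until it stopped against the dock wall, with 10–15 N showing at the wrist. I watched clip 2 get pushed aside and snap back. Clips 1 and 3 I only saw shut behind the dish edge.

**Last top view:** Dish centres were pink (557, 208), yellow (671, 220) and blue (443, 196) mm. That is within about 2 mm of the dock fit, with all three in the right docks. The jar, pot, brush, cassettes, forceps and small yellow dish were where they started, going by eye. The arm partly covered the slide box and hid the small blue dish, so I did not recheck the small blue dish. My pushes kept clear of it.

**Disagreements:** The wrist camera put the seated dishes 3–4 mm deeper along the way in than the top-camera dock fit, and that is a calibration difference. I relied on the wall contact and the clips instead.

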